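# Clamp a turned spindle in the holding jig

## Robot

A 6-joint arm with a two-finger parallel gripper is mounted at the origin on the work surface. World frame = base frame: x ahead of the robot, y to its left, z up, the work surface at z = 0. Lengths are in m, angles in rad, forces in N, time in s.
With the tool pointing down it reaches from about 0.35 to 0.775 m from the base axis. Payload 5.5 kg.
Tool frame: the origin (TCP) lies on the mounting face of the last link; the fingertips stand 173 mm ahead of it and the grasp point (between the pads) lies 155 mm ahead of it; z points along the fingers, y is the direction in which the jaws open and shut (so a half turn about z gives the same grasp; the last joint's range is limited). The gripper opens to 85 mm and grips with 20 to 120 N. Pads are 22 mm wide; open, the fingers measure 114 mm over their backs; the gripper's body (76 mm by 85 mm) begins 54 mm behind the grasp point. The pads swing forward as they close: fully open they stand 13 mm farther back than shut.
Start: joints at [1.004, 0.313, 0.046, 1.304, 0, 1.431], TCP at [0.238, 0.523, 0.405] pointing down, gripper open.
Joint ranges: [-2.76, 2.76], [-0.86, 1.69], [-1.03, 1.26], [-2.2, 2.34], [-1.47, 1.5], [-3.14, 3.14]. Speed limits (rad/s): [2.57, 2.57, 3.14, 3.14, 3.14, 3.14].

## Interface

Orientations are given as a unit quaternion [w, x, y, z].
In Python, from workcell import get_state, eyes, env gives the robot as it stands. The module is installed in compiled form; this text tells all that it offers.
- The arm moves only by the tool carry_out, never from a script. Its argument "motion" is a list of rows, each an object of numbers: "jaw": the opening, from -1 (shut) to 1 (fully open); "tx", "ty", "tz": the shift along the tool's x, y, z in cm; "wx", "wy", "wz": the turn, a rotation vector about the tool's x, y, z in degrees. In form: [{"jaw": .., "tx": .., "ty": .., "tz": .., "wx": .., "wy": .., "wz": ..}, ...]. A call has 1 to 20 rows; each row shifts and turns the commanded pose from where the row before left it, along the tool's axes as they then stand; what a row does not reach is not made up. A row lasts 1/8 s, in which the tool goes at most 62.5 mm and 10.7 degrees, less where a joint would pass 70% of its speed; a pose out of reach is approached as far as the arm can. A call with a gripper value outside its range is refused whole. The fingers move at their own pace and stop on an object; "force" is the grip in N (left out, the last holds). Time passes only in rows, so rows that do not move let the fingers close. It gives the time, the measured TCP pose, the force and the opening at its end, in the units of the state.
- get_state(): the state, without advancing time (a new reading comes with each control period).
- eyes.read_camera(name): name is "scene" or "side" or "wrist"; returns the picture (400x640x3 uint8, blue, green, red); there is no depth.
- eyes.calibration(name): a dict with "K" (3x3 intrinsics, pixels), "k1" (the pictures are not rectified: a ray, as slopes to the right and down, at radius r is drawn at 1 + k1 r^2 times it, then the intrinsics apply), "camera_from_world" (4x4, takes a point from world to camera coordinates). Camera axes: x right, y up, looking along -z (the intrinsics and any distortion apply to the point x, -y, -z); pixel columns grow to the right and rows downward; lengths in m; the calibration is good to about 2 mm. A picture is of the moment at which its call begins: read the wrist's pose just before it. calibration takes no time and is no camera call; for the wrist camera it gives the pose at the moment of the call.
- env.hand_in(): hands the job in, once; it reports no verdict.
The state is a dict: "clock": time; "joint_pos": joint angles; "qvel": joint speeds; "tau": joint torques, N m; "tcp_pos": TCP position; "orientation": TCP orientation; "wrist_force": force on the tool from outside, world axes, zero at the start; "ft_torque": the same for the moment, N m; "finger_gap": finger opening in m.
Only numpy, scipy, OpenCV 4.12 (cv2) and the standard library are available. Lean on these libraries where they do the work, as an engineer would, in place of code of your own. Each camera call takes 0.05 s, during which the arm holds its last target.

## Task

Gently push the light-coloured spindle along its channel until it is fully home against the steel end stop, then turn the red clamp knob clockwise to bring the foot down on it and stop about a tenth of a turn after the foot first touches the wood, so that it is held firmly but not dented. Let go, leaving the spindle home and clamped, and leave everything else on the bench alone.

Things in the scene. Friction and masses are not known exactly. Their poses are not given: they have to be found in the camera images.
- jig: Grey laminated board 330 x 170 x 18 mm, fixed. Origin on the bench under the channel's centre line; x along the channel to the end stop, y across, z up; the board spans x -165..165, y -97..73 mm; its top is at z = 18 mm. Two rails 14 mm high, 44 mm apart (outer faces y = +-34 mm), guide the spindle from x = -30 to the stop at x = 130 mm
- bridge (a point): Middle of the top of the green bridge over the channel, 124 mm above the bench, 45 mm short of the stop's face; 36 mm wide along the channel, 118 mm across it; it carries the clamp screw. Axes as the jig's
- stop: Steel end stop block on the board at the end of the channel, 18 mm thick, 70 mm wide, 34 mm high. Origin on the board at the middle of its face; the face looks to the jig's -x. Do not ram it: keep the push under 40 N
- stop_face (a point): Middle of the stop's face, 20 mm above the board (where the spindle's far end must rest); axes as the jig's
- spindle: Light wooden spindle, 220 mm long, 0.18 to 0.29 kg, loose in the channel, 20 to 50 mm short of the stop: two square ends 40 x 40 mm (90 mm long at the stop end, 70 mm at the near end), turned middle. Origin under the middle of its length; x along it to the stop, z up. Slides with 1 to 2 N; its near end sticks out past the rails, free to push in the jig's +x direction
- spindle_near (a point): Centre of the near end face (20 mm above the board), the face to push on; fingers need not be open
- spindle_far (a point): Centre of the far end face (20 mm above the board), which must come to the stop's face
- screw: Upright steel screw through the bridge with the knob on its top. Origin on its axis at half the knob's height, 182 mm above the bench at knob angle 0; z up. It sinks 5 mm per radian of clockwise turning (31 mm per turn), the knob with it. A sprung 28 mm foot under it presses on the wood; the foot's height is not known: it starts 4 to 18 mm above the wood and first touch must be felt
- knob_grip (a point): Centre of the red round knob (38 mm diameter, 28 mm high, black ribs, a white line on top), on the screw's axis at half its height; it rises and sinks with the screw. Grasp it across its diameter from above. There is 30 mm or more of free height under its centre
- knob (a joint): Knob angle in rad, growing clockwise seen from above (tightening); starts 0 to 1.0, range to 8. Free turning takes 0.27 N m; after first touch the foot's spring adds 50 N and 0.25 N m per radian: a tenth of a turn gives about 30 N; 12 to 48 N is a good clamp, over 60 N dents. Stays where left. Needs several grasps, grip 50 N or more
- wax_tin: Yellow round tin, 42 mm wide, 26 mm high, standing on the jig's board beside the spindle. Leave it alone. Origin under its middle
- scraper: Flat steel card 70 x 32 x 4 mm lying on the jig's board beside the spindle. Leave it alone. Origin under its middle
- spare_spindle: Dark spindle of the same shape, lying on the bench beside the jig. Leave it alone. Origin under its middle
- mallet: Round wooden carver's mallet, 200 mm tall, 90 mm wide, standing head down. Leave it alone. Origin under its middle
- glue: White glue bottle, 60 mm wide, 160 mm tall, orange cap. Leave it alone. Origin under its middle
- gouge: Turning gouge lying on the bench, 300 mm long. Leave it alone. Origin under its middle
- pencil_mug: Blue mug, 80 mm wide, 90 mm high. Leave it alone. Origin under its middle
- sanding_block: Cork sanding block, 100 x 60 x 30 mm. Leave it alone. Origin under its middle
Things that resemble listed ones, but are neither listed nor needed, are in the scene too. What is shaped like the spindle but blue, pink or turquoise is not meant.

How it is judged:
On the way, in this order (a step that is already met when the one before it is completed fails the run):
1. the spindle is home against the stop (x of spindle_far in the frame of stop_face between -0.0025 and 0.0025 m and angle between spindle's own z axis and vertical below 0.05 rad), for 0.2 s.
2. the foot presses on the spindle with 12 to 50 N (contact force between screw and spindle between 12 and 50 N), for 0.3 s.
At the end, for the whole second after the job is handed in: The spindle's far end lies within 2.5 mm of the stop's face, the spindle lies flat and still, the foot presses on it with 12 to 50 N, and the robot has let go (all of step 1 and all of step 2 and linear speed of spindle below 0.01 m/s); the robot touches nothing.
It fails at once if the wood is dented: the foot presses with more than 60 N (contact force between screw and spindle above 60 N).
It fails at once if the spindle is rammed into the stop with more than 40 N (contact force between spindle and stop above 40 N).
It fails at once if a bystander is moved by more than 30 mm (distance of any of wax_tin, scraper, spare_spindle, mallet, glue, gouge, pencil_mug, sanding_block from where it was at the start of the episode above 0.03 m).
It also fails if it takes over 67 s, if anything falls off the work surface, if the arm or the gripper's body presses on something with over 40 N, if the wrist force passes 120 N, or if a joint passes its speed limit or range.

## Working session

There is one attempt and no reset: what is moved stays moved. The work goes in short steps, Python scripts to look and compute and a tool call to move; the robot and the scene stay as the last step left them, time stands still between calls to the robot, and variables do not carry over. Pictures are saved under pics/ and viewed, and the job is handed in when it is done.

Besides the shell and the picture viewer there is one more tool, called as a command line: name --argument value ..., lists and objects as JSON in quotes. carry_out: Moves the arm, as the interface text tells. Its arguments: {"type":"object","properties":{"motion":{"type":"array"},"force":{"type":"number"}},"required":["motion"]}

```bash
mkdir -p pics; python3 - <<'E'
from workcell import get_state, eyes, env
import cv2
print(get_state())
for n in ["scene","side","wrist"]:
    im=eyes.read_camera(n); cv2.imwrite(f"pics/{n}0.png",im)
    c=eyes.calibration(n); print(n,c)
E
```

```text
{'clock': 0.0, 'joint_pos': array([1.00438680e+00, 3.14011183e-01, 4.49839422e-02, 1.30358835e+00,
       3.27322801e-05, 1.43117731e+00]), 'qvel': array([ 4.31053752e-04, -2.08941963e-03,  6.47679916e-04,  8.30252102e-04,
       -8.67198514e-06, -1.48740139e-03]), 'tau': array([-8.00772323e-04, -4.80623996e+01,  2.98535943e+01,  1.93607697e-02,
        8.63290870e-05,  1.10035177e-05]), 'tcp_pos': array([0.23793366, 0.52325276, 0.40380447]), 'orientation': array([-3.29841583e-04,  2.11779283e-01,  9.77317097e-01, -8.47880173e-04]), 'wrist_force': array([ 0.35685657, -0.31964039, -0.89693913]), 'ft_torque': array([ 0.02807694,  0.00020365, -0.03957856]), 'finger_gap': 0.0855066279503276}
scene {'K': array([[453.18167534,   0.        , 318.68570196],
       [  0.        , 453.18167534, 203.7170729 ],
       [  0.        ,   0.        ,   1.        ]]), 'k1': -0.029678156841440023, 'camera_from_world': array([[-0.43225276,  0.90169146, -0.01049118,  0.12275852],
       [-0.59267753, -0.27531085,  0.75692621,  0.22711141],
       [ 0.67962556,  0.33340133,  0.65341614, -2.06740626],
   
[... 379 characters left out ...]
e-01,  7.47508047e-01,  6.21197468e-01,
        -2.48483460e-01],
       [-1.86163768e-01, -5.92646113e-01,  7.83654028e-01,
        -1.30282451e+00],
       [ 0.00000000e+00,  0.00000000e+00,  0.00000000e+00,
         1.00000000e+00]])}
wrist {'K': array([[330.57187838,   0.        , 317.72298207],
       [  0.        , 330.57187838, 194.00533127],
       [  0.        ,   0.        ,   1.        ]]), 'k1': -0.029433220795977575, 'camera_from_world': array([[ 0.41406349,  0.91024607, -0.00187351, -0.57348692],
       [-0.86392666,  0.39234328, -0.31574908,  0.04142479],
       [-0.2866743 ,  0.13235874,  0.94884088, -0.38084927],
       [ 0.        ,  0.        ,  0.        ,  1.        ]])}
```

View pics/scene0.png

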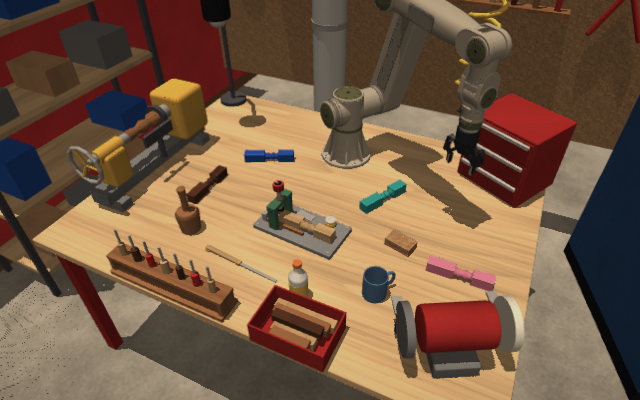

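View pics/side0.png

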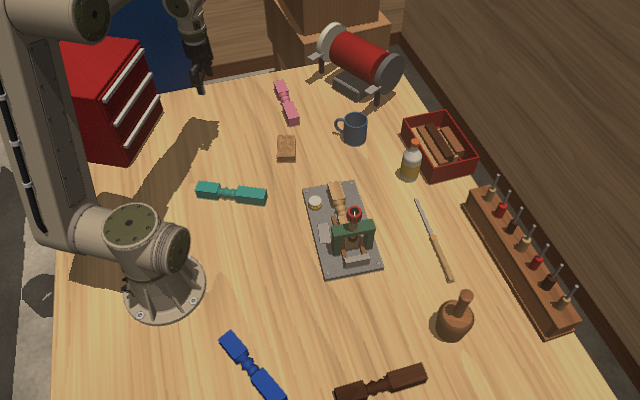

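View pics/wrist0.png

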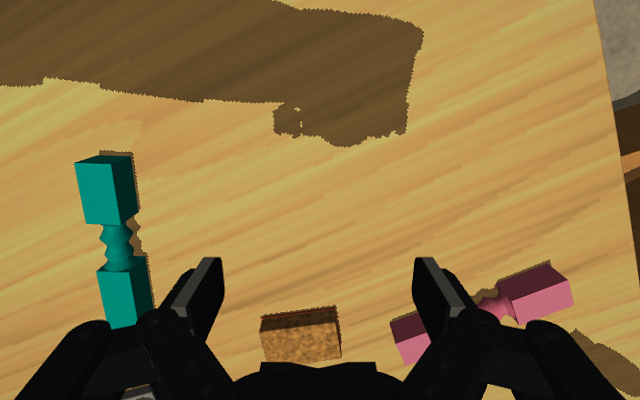

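Candidates for the light spindle are: the one in the jig, scene (310,225) / side (338,195), plus teal (385,195), pink (460,272), blue (270,155), dark (208,185) and billets in the red box (300,320). I choose the light one in the jig. Next I check it in a close crop.

```bash
python3 - <<'E'
import cv2,numpy as np
a=cv2.imread("pics/scene0.png")[170:265,245:360]; b=cv2.imread("pics/side0.png")[170:285,295:390]
a=cv2.resize(a,None,fx=5,fy=5,interpolation=2);b=cv2.resize(b,None,fx=5,fy=5,interpolation=2)
cv2.imwrite("pics/c1.png",a);cv2.imwrite("pics/c2.png",b)
E
```

```text
(no output)
```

View pics/c1.png

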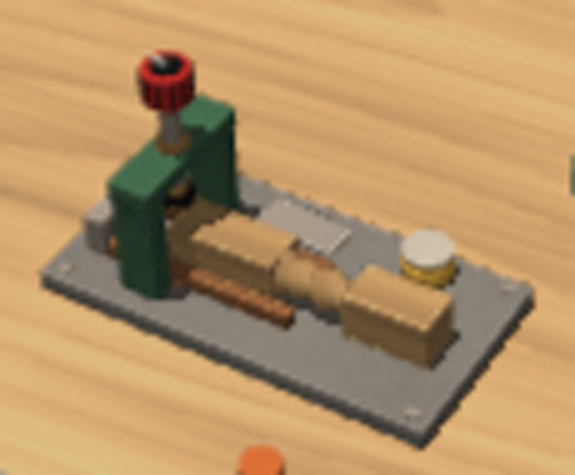

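View pics/c2.png

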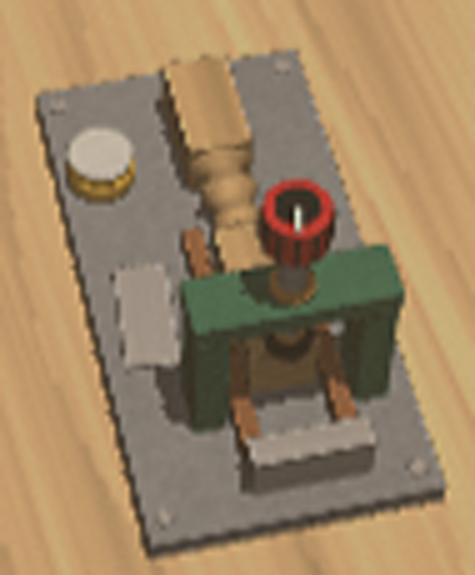

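The crops show the spindle (crop 1 near end at (395,330), crop 2 at (205,70)). The stop is at the other end (crop 2 (310,440)), with the tin and scraper on the jig's −y side. This matches the description. Next I measure the jig from its corners.

```bash
cat > h.py <<'E'
import numpy as np,cv2
def und(c,u,v):
    K=c["K"]; k=np.array([c["k1"],0,0,0,0.])
    return cv2.undistortPoints(np.array([[[u,v]]],float),K,k)[0,0]
def ray(c,u,v):
    x,y=und(c,u,v); T=c["camera_from_world"]; R=T[:3,:3]
    d=R.T@np.array([x,-y,-1.]); return -R.T@T[:3,3], d/np.linalg.norm(d)
def plane(c,u,v,z):
    o,d=ray(c,u,v); return o+d*(z-o[2])/d[2]
def proj(c,P):
    T=c["camera_from_world"]; p=T[:3,:3]@np.asarray(P)+T[:3,3]; x,y=p[0]/-p[2],-p[1]/-p[2]
    f=1+c["k1"]*(x*x+y*y); K=c["K"]; return np.array([K[0,0]*x*f+K[0,2],K[1,1]*y*f+K[1,2]])
def tri(rs):
    A=0;b=0
    for o,d in rs:
        M=np.eye(3)-np.outer(d,d);A=A+M;b=b+M@o
    return np.linalg.solve(A,b)
def fitjig(loc,W):
    loc=np.array(loc);W=np.array(W);a=loc-loc.mean(0);b=W-W.mean(0)
    th=np.arctan2((a[:,0]*b[:,1]-a[:,1]*b[:,0]).sum(),(a*b).sum())
    R=np.array([[np.cos(th),-np.sin(th)],[np.sin(th),np.cos(th)]]); t=W.mean(0)-R@loc.mean(0)
    return th,R,t,W-(loc@R.T+t)
E
python3 - <<'E'
from h import *
from workcell import eyes
S=eyes.calibration("scene");D=eyes.calibration("side")
dc=lambda x,y:(295+(x+.5)/5-.5,170+(y+.5)/5-.5)
sc=lambda x,y:(245+(x+.5)/5-.5,170+(y+.5)/5-.5)
loc=[(-.165,-.097),(-.165,.073),(.165,.073),(.165,-.097)]
ds=[(38,96),(297,50),(443,487),(150,545)]
ss=[(533,292),(424,435),(42,278),None]
Wd=[plane(D,*dc(*p),.018)[:2] for p in ds]
Ws=[plane(S,*sc(*p),.018)[:2] for p in ss[:3]]
for l,W in ((loc,Wd),(loc[:3],Ws)):
    th,R,t,r=fitjig(l,W); print(th,t,(r*1000).round(1).tolist())
# knob: top centre
print("knob tri",tri([ray(D,*dc(298,207)),ray(S,*sc(166,66))]))
for im,c,f in (("side0",D,1),("scene0",S,0)):
    I=cv2.imread(f"pics/{im}.png"); h=cv2.cvtColor(I,cv2.COLOR_BGR2HSV)
    m=((h[...,0]<6)|(h[...,0]>174))&(h[...,1]>150)&(h[...,2]>60)
    m=m.astype('uint8'); n,l,s,ct=cv2.connectedComponentsWithStats(m)
    for k in range(1,n):
        if 40<s[k,4]<600: print(im,s[k],ct[k])
# spindle near end top corners
print([plane(D,*dc(*p),.058) for p in ((170,68),(218,60))],[plane(S,*sc(*p),.058) for p in ((452,296),(430,330))])
E
```

```text
-1.655506194985068 [0.532051   0.04093155] [[0.5, -2.2], [-0.5, -0.8], [-1.4, 1.5], [1.4, 1.5]]
-1.6476336089562822 [0.53793059 0.0456579 ] [[3.1, -1.3], [-2.8, -1.9], [-0.3, 3.3]]
knob tri [ 0.52594138 -0.04171786  0.19395863]
side0 [496 201  12  17  94] [501.71276596 209.36170213]
side0 [347 206  15  12  76] [354.05263158 211.92105263]
side0 [531 254  12  16  85] [536.85882353 262.08235294]
scene0 [554   0   9  11  64] [558.171875   4.875   ]
scene0 [586   0  39  35 272] [603.92279412  16.62867647]
scene0 [632   0   8  43 201] [636.38308458  18.93034826]
scene0 [231  69  15  13 102] [236.51960784  74.04901961]
scene0 [138 126  18  13  50] [146.04 131.98]
scene0 [273 181  10  11  61] [277.95081967 186.21311475]
scene0 [ 45 190  21  17 156] [ 56.03205128 198.91666667]
scene0 [  0 218  15  29 265] [  5.01509434 231.66792453]
scene0 [145 253  11  15  87] [150.04597701 260.01149425]
scene0 [191 271  10  16 107] [195.54205607 278.92523364]
[array([0.52596203, 0.17630683, 0.058     ]), array([0.55611481, 0.17357042, 0.058     ])] [array([0.52421061, 0.18024066, 0.058     ]), array([0.56201264, 0.18024264, 0.058     ])]
```

```bash
python3 - <<'E'
from h import *
from workcell import eyes,get_state
S=eyes.calibration("scene");D=eyes.calibration("side");W=eyes.calibration("wrist")
T=W["camera_from_world"]; o=-T[:3,:3].T@T[:3,3]; s=get_state()
w,x,y,z=s["orientation"]; from scipy.spatial.transform import Rotation as R
Rt=R.from_quat([x,y,z,w]).as_matrix(); print("cam in tool",Rt.T@(o-s["tcp_pos"]), Rt)
dc=lambda x,y:(295+(x+.5)/5-.5,170+(y+.5)/5-.5)
print("tin",plane(D,*dc(100,155),.044)); print("sand",plane(D,286,142,.03)); print("mug",plane(D,355,120,.09))
print("teal",plane(D,231,190,.03),"glue",plane(D,415,145,.16))
E
```

```text
cam in tool [ 0.08088463 -0.00062209  0.03064769] [[-9.10272877e-01  4.14008065e-01 -7.82319636e-04]
 [ 4.14008750e-01  9.10272097e-01 -1.21034045e-03]
 [ 2.11033028e-04 -1.42562726e-03 -9.99998962e-01]]
tin [0.46849366 0.13474308 0.044     ]
sand [0.45033923 0.41621142 0.03      ]
mug [0.68549342 0.38786669 0.09      ]
teal [0.23453154 0.26378373 0.03      ] glue [0.79151086 0.1593285  0.16      ]
```

carry_out --motion '[{"jaw": -1, "wz": 10}, {"jaw": -1, "wz": 10}, {"jaw": -1, "wz": 10}, {"jaw": -1, "wz": 10}, {"jaw": -1, "wz": 10}, {"jaw": -1, "wz": 10}, {"jaw": -1, "wz": 10}, {"jaw": -1, "tx": -2.7, "ty": 3.3}, {"jaw": -1, "tx": -2.7, "ty": 3.3}, {"jaw": -1, "tx": -2.7, "ty": 3.3}, {"jaw": -1, "tx": -2.7, "ty": 3.3}, {"jaw": -1, "tx": -2.7, "ty": 3.3}, {"jaw": -1, "tx": -2.7, "ty": 3.3}, {"jaw": -1, "tx": -2.7, "ty": 3.3}, {"jaw": -1, "tx": -2.7, "ty": 3.3}, {"jaw": -1, "tx": -2.7, "ty": 3.3}, {"jaw": -1, "tx": -2.7, "ty": 3.3}]' --force 60

```text
invalid input at $.motion[0]: expected keys jaw, tx, ty, tz, wx, wy, wz
```

All keys are required in every row.

carry_out --motion '[{"jaw": -1, "tx": 0, "ty": 0, "tz": 0, "wx": 0, "wy": 0, "wz": 10}, {"jaw": -1, "tx": 0, "ty": 0, "tz": 0, "wx": 0, "wy": 0, "wz": 10}, {"jaw": -1, "tx": 0, "ty": 0, "tz": 0, "wx": 0, "wy": 0, "wz": 10}, {"jaw": -1, "tx": 0, "ty": 0, "tz": 0, "wx": 0, "wy": 0, "wz": 10}, {"jaw": -1, "tx": 0, "ty": 0, "tz": 0, "wx": 0, "wy": 0, "wz": 10}, {"jaw": -1, "tx": 0, "ty": 0, "tz": 0, "wx": 0, "wy": 0, "wz": 10}, {"jaw": -1, "tx": 0, "ty": 0, "tz": 0, "wx": 0, "wy": 0, "wz": 10}, {"jaw": -1, "tx": -2.7, "ty": 3.3, "tz": 0, "wx": 0, "wy": 0, "wz": 0}, {"jaw": -1, "tx": -2.7, "ty": 3.3, "tz": 0, "wx": 0, "wy": 0, "wz": 0}, {"jaw": -1, "tx": -2.7, "ty": 3.3, "tz": 0, "wx": 0, "wy": 0, "wz": 0}, {"jaw": -1, "tx": -2.7, "ty": 3.3, "tz": 0, "wx": 0, "wy": 0, "wz": 0}, {"jaw": -1, "tx": -2.7, "ty": 3.3, "tz": 0, "wx": 0, "wy": 0, "wz": 0}, {"jaw": -1, "tx": -2.7, "ty": 3.3, "tz": 0, "wx": 0, "wy": 0, "wz": 0}, {"jaw": -1, "tx": -2.7, "ty": 3.3, "tz": 0, "wx": 0, "wy": 0, "wz": 0}, {"jaw": -1, "tx": -2.7, "ty": 3.3, "tz": 0, "wx": 0, "wy": 0, "wz": 0}, {"jaw": -1, "tx": -2.7, "ty": 3.3, "tz": 0, "wx": 0, "wy": 0, "wz": 0}, {"jaw": -1, "tx": -2.7, "ty": 3.3, "tz": 0, "wx": 0, "wy": 0, "wz": 0}]' --force 60

```text
clock: 2.28
tcp_pos: [0.5469, 0.2275, 0.4044]
orientation: [-0.0, 0.734, 0.679, -0.0]
wrist_force: [0.4, 0.2, 0.2]
finger_gap: -0.0001
```

carry_out --motion '[{"jaw": -1, "tx": 0, "ty": 0, "tz": 4, "wx": 0, "wy": 0, "wz": 0}, {"jaw": -1, "tx": 0, "ty": 0, "tz": 4, "wx": 0, "wy": 0, "wz": 0}, {"jaw": -1, "tx": 0, "ty": 0, "tz": 4, "wx": 0, "wy": 0, "wz": 0}, {"jaw": -1, "tx": 0, "ty": 0, "tz": 4, "wx": 0, "wy": 0, "wz": 0}, {"jaw": -1, "tx": 0, "ty": 0, "tz": 2, "wx": 0, "wy": 0, "wz": 0}, {"jaw": -1, "tx": 0, "ty": 0, "tz": 1.8, "wx": 0, "wy": 0, "wz": 0}, {"jaw": -1, "tx": -1, "ty": -0.2, "tz": 0, "wx": 0, "wy": 0, "wz": 0}, {"jaw": -1, "tx": 0, "ty": -0.2, "tz": 0, "wx": 0, "wy": 0, "wz": 0}]'

```text
clock: 3.28
tcp_pos: [0.5413, 0.2183, 0.2071]
orientation: [0.0, 0.734, 0.679, -0.0]
wrist_force: [0.6, 0.3, -0.2]
finger_gap: 0.0002
```

```bash
python3 - <<'E'
from workcell import eyes,get_state
import cv2,numpy as np
s=get_state();print(s["wrist_force"],s["ft_torque"],s["tcp_pos"])
a=eyes.read_camera("scene")[160:260,250:370];b=eyes.read_camera("side")[120:270,295:395]
cv2.imwrite("pics/p1.png",np.hstack([cv2.resize(a,(400,500*2//3),interpolation=2)[:333],cv2.resize(b[:,:],(333,500),interpolation=2)[:333]]))
E
```

```text
[ 0.63478885  0.32617575 -0.17053707] [0.05423304 0.0425655  0.00374415] [0.54126526 0.21826275 0.20713197]
```

View pics/p1.png

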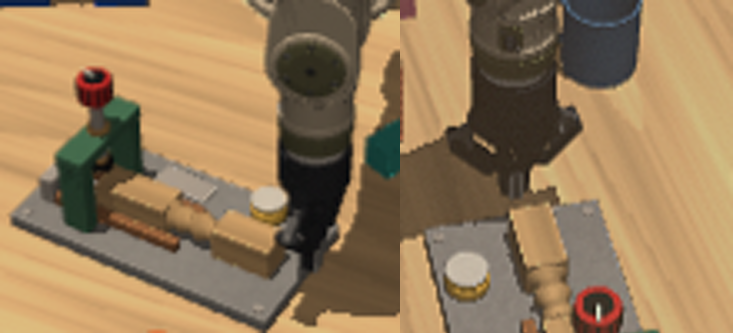

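Fingers stand behind the near face (side crop fingers (513,185), face (530,215)), with the tin clear. I push in small steps.

carry_out --motion '[{"jaw": -1, "tx": -1, "ty": 0.1, "tz": 0, "wx": 0, "wy": 0, "wz": 0}, {"jaw": -1, "tx": -1, "ty": 0.1, "tz": 0, "wx": 0, "wy": 0, "wz": 0}, {"jaw": -1, "tx": -0.3, "ty": 0, "tz": 0, "wx": 0, "wy": 0, "wz": 0}, {"jaw": -1, "tx": -0.3, "ty": 0, "tz": 0, "wx": 0, "wy": 0, "wz": 0}, {"jaw": -1, "tx": -0.3, "ty": 0, "tz": 0, "wx": 0, "wy": 0, "wz": 0}, {"jaw": -1, "tx": -0.3, "ty": 0, "tz": 0, "wx": 0, "wy": 0, "wz": 0}, {"jaw": -1, "tx": -0.3, "ty": 0, "tz": 0, "wx": 0, "wy": 0, "wz": 0}, {"jaw": -1, "tx": -0.3, "ty": 0, "tz": 0, "wx": 0, "wy": 0, "wz": 0}, {"jaw": -1, "tx": -0.3, "ty": 0, "tz": 0, "wx": 0, "wy": 0, "wz": 0}, {"jaw": -1, "tx": -0.3, "ty": 0, "tz": 0, "wx": 0, "wy": 0, "wz": 0}, {"jaw": -1, "tx": -0.3, "ty": 0, "tz": 0, "wx": 0, "wy": 0, "wz": 0}]'

```text
clock: 4.75
tcp_pos: [0.5397, 0.1718, 0.2067]
orientation: [-0.0, 0.734, 0.679, 0.0]
wrist_force: [-0.8, 2.6, -0.6]
finger_gap: 0.0002
```

carry_out --motion '[{"jaw": -1, "tx": -0.3, "ty": 0, "tz": 0, "wx": 0, "wy": 0, "wz": 0}, {"jaw": -1, "tx": -0.3, "ty": 0, "tz": 0, "wx": 0, "wy": 0, "wz": 0}, {"jaw": -1, "tx": -0.3, "ty": 0, "tz": 0, "wx": 0, "wy": 0, "wz": 0}, {"jaw": -1, "tx": -0.3, "ty": 0, "tz": 0, "wx": 0, "wy": 0, "wz": 0}]'

```text
clock: 5.25
tcp_pos: [0.5387, 0.1598, 0.2067]
orientation: [-0.0, 0.734, 0.679, 0.0]
wrist_force: [0.1, 1.4, -0.1]
finger_gap: 0.0
```

```bash
python3 - <<'E'
from workcell import eyes,get_state
import cv2,numpy as np
s=get_state();print(s["wrist_force"],s["ft_torque"],s["tcp_pos"])
a=eyes.read_camera("scene")[160:260,250:370];b=eyes.read_camera("side")[170:285,295:390]
cv2.imwrite("pics/p2.png",np.hstack([cv2.resize(a,(400,333),interpolation=2),cv2.resize(b,(396,479),interpolation=2)[:333*2][-333:]]))
cv2.imwrite("pics/p2.png",cv2.resize(b,None,fx=5,fy=5,interpolation=2))
E
```

```text
[ 0.08095323  1.3651047  -0.07518642] [ 0.26513916 -0.0505381   0.0559629 ] [0.53873396 0.15979756 0.2067257 ]
```

View pics/p2.png

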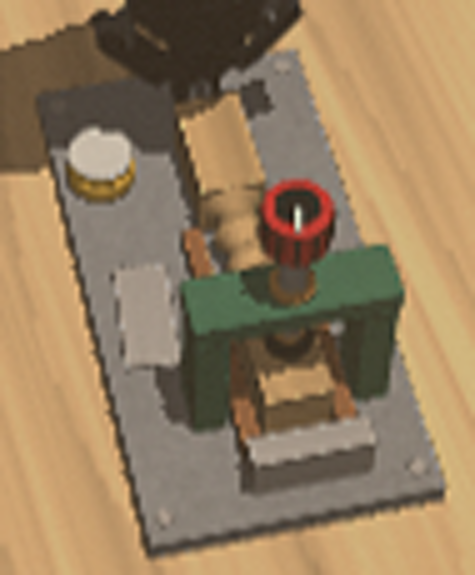

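The spindle slides at about 1.5 N. In the side crop the far end (297,395) is still short of the stop's face (310,430).

carry_out --motion '[{"jaw": -1, "tx": -0.2, "ty": 0, "tz": 0, "wx": 0, "wy": 0, "wz": 0}, {"jaw": -1, "tx": -0.2, "ty": 0, "tz": 0, "wx": 0, "wy": 0, "wz": 0}, {"jaw": -1, "tx": -0.2, "ty": 0, "tz": 0, "wx": 0, "wy": 0, "wz": 0}, {"jaw": -1, "tx": -0.2, "ty": 0, "tz": 0, "wx": 0, "wy": 0, "wz": 0}, {"jaw": -1, "tx": -0.1, "ty": 0, "tz": 0, "wx": 0, "wy": 0, "wz": 0}]'

```text
clock: 5.98
tcp_pos: [0.538, 0.1509, 0.2067]
orientation: [-0.0, 0.734, 0.679, 0.0]
wrist_force: [0.4, 1.2, 0.6]
finger_gap: 0.0002
```

carry_out --motion '[{"jaw": -1, "tx": -0.1, "ty": 0, "tz": 0, "wx": 0, "wy": 0, "wz": 0}, {"jaw": -1, "tx": -0.1, "ty": 0, "tz": 0, "wx": 0, "wy": 0, "wz": 0}, {"jaw": -1, "tx": -0.1, "ty": 0, "tz": 0, "wx": 0, "wy": 0, "wz": 0}]'

```text
clock: 6.35
tcp_pos: [0.5378, 0.148, 0.2067]
orientation: [-0.0, 0.734, 0.679, 0.0]
wrist_force: [0.8, 1.7, -0.6]
finger_gap: 0.0003
```

carry_out --motion '[{"jaw": -1, "tx": -0.1, "ty": 0, "tz": 0, "wx": 0, "wy": 0, "wz": 0}, {"jaw": -1, "tx": -0.1, "ty": 0, "tz": 0, "wx": 0, "wy": 0, "wz": 0}]'

```text
clock: 6.6
tcp_pos: [0.5376, 0.146, 0.2067]
orientation: [-0.0, 0.734, 0.679, 0.0]
wrist_force: [-0.3, 0.8, 1.1]
finger_gap: -0.0
```

carry_out --motion '[{"jaw": -1, "tx": -0.1, "ty": 0, "tz": 0, "wx": 0, "wy": 0, "wz": 0}, {"jaw": -1, "tx": -0.1, "ty": 0, "tz": 0, "wx": 0, "wy": 0, "wz": 0}]'

```text
clock: 6.85
tcp_pos: [0.5375, 0.144, 0.2067]
orientation: [-0.0, 0.734, 0.679, 0.0]
wrist_force: [0.5, 2.1, 0.4]
finger_gap: -0.0001
```

carry_out --motion '[{"jaw": -1, "tx": -0.1, "ty": 0, "tz": 0, "wx": 0, "wy": 0, "wz": 0}]'

```text
clock: 6.98
tcp_pos: [0.5375, 0.1434, 0.2067]
orientation: [-0.001, 0.734, 0.679, 0.001]
wrist_force: [0.3, 6.4, -0.9]
finger_gap: 0.0
```

```bash
python3 - <<'E'
from workcell import eyes,get_state
import cv2,numpy as np
s=get_state();print(s["wrist_force"],s["ft_torque"],s["tcp_pos"])
b=eyes.read_camera("side")[200:285,325:390]
cv2.imwrite("pics/p3.png",cv2.resize(b,None,fx=7,fy=7,interpolation=2))
E
```

```text
[ 0.32624912  6.4053224  -0.9337367 ] [ 1.22981929 -0.12484635 -0.0182334 ] [0.53754164 0.14343748 0.2067388 ]
```

View pics/p3.png

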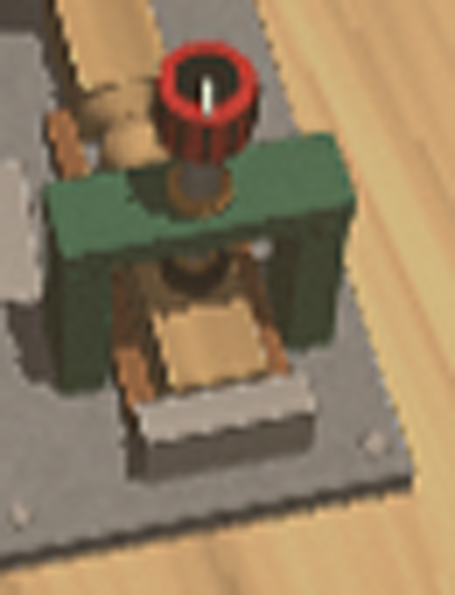

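The force rises to 6.4 N at the predicted place, and the image (far end at (215,385) against the stop) shows the spindle touching. I push a touch more to confirm and then hold.

carry_out --motion '[{"jaw": -1, "tx": -0.05, "ty": 0, "tz": 0, "wx": 0, "wy": 0, "wz": 0}, {"jaw": -1, "tx": 0, "ty": 0, "tz": 0, "wx": 0, "wy": 0, "wz": 0}, {"jaw": -1, "tx": 0, "ty": 0, "tz": 0, "wx": 0, "wy": 0, "wz": 0}, {"jaw": -1, "tx": 0, "ty": 0, "tz": 0, "wx": 0, "wy": 0, "wz": 0}]'

```text
clock: 7.52
tcp_pos: [0.5376, 0.1433, 0.2068]
orientation: [-0.001, 0.734, 0.679, 0.001]
wrist_force: [-0.0, 5.9, -0.5]
finger_gap: 0.0
```

carry_out --motion '[{"jaw": -1, "tx": 1, "ty": 0, "tz": 0, "wx": 0, "wy": 0, "wz": 0}, {"jaw": -1, "tx": 2, "ty": 0, "tz": 0, "wx": 0, "wy": 0, "wz": 0}, {"jaw": -1, "tx": 0, "ty": 0, "tz": -5, "wx": 0, "wy": 0, "wz": 0}, {"jaw": -1, "tx": 0, "ty": 0, "tz": -5, "wx": 0, "wy": 0, "wz": 0}, {"jaw": -1, "tx": 0, "ty": 0, "tz": -5, "wx": 0, "wy": 0, "wz": 0}, {"jaw": -1, "tx": 0, "ty": 0, "tz": -5, "wx": 0, "wy": 0, "wz": 0}, {"jaw": -1, "tx": -4.3, "ty": 0, "tz": 0, "wx": 0, "wy": 0, "wz": 0}, {"jaw": -1, "tx": -4.3, "ty": 0, "tz": 0, "wx": 0, "wy": 0, "wz": 0}, {"jaw": -1, "tx": -4.3, "ty": 0.1, "tz": 0, "wx": 0, "wy": 0, "wz": 0}, {"jaw": -1, "tx": -4.3, "ty": 0.1, "tz": 0, "wx": 0, "wy": 0, "wz": 0}, {"jaw": -1, "tx": -4.3, "ty": 0.1, "tz": 0, "wx": 0, "wy": 0, "wz": 0}]'

```text
clock: 8.9
tcp_pos: [0.5261, -0.0425, 0.4068]
orientation: [0.0, 0.734, 0.679, -0.0]
wrist_force: [1.4, 0.1, 0.2]
finger_gap: 0.0
```

carry_out --motion '[{"jaw": 1, "tx": 0, "ty": 0, "tz": 0, "wx": 0, "wy": 0, "wz": -10}, {"jaw": 1, "tx": 0, "ty": 0, "tz": 0, "wx": 0, "wy": 0, "wz": -10}, {"jaw": 1, "tx": 0, "ty": 0, "tz": 0, "wx": 0, "wy": 0, "wz": -10}, {"jaw": 1, "tx": 0, "ty": 0, "tz": 0, "wx": 0, "wy": 0, "wz": -10}, {"jaw": 1, "tx": 0, "ty": 0, "tz": 0, "wx": 0, "wy": 0, "wz": -10}, {"jaw": 1, "tx": 0, "ty": 0, "tz": 0, "wx": 0, "wy": 0, "wz": -10}, {"jaw": 1, "tx": 0, "ty": 0, "tz": 0, "wx": 0, "wy": 0, "wz": -10}, {"jaw": 1, "tx": 0, "ty": 0, "tz": 0, "wx": 0, "wy": 0, "wz": -10}, {"jaw": 1, "tx": 0, "ty": 0, "tz": 0, "wx": 0, "wy": 0, "wz": -10}, {"jaw": 1, "tx": 0, "ty": 0, "tz": 0, "wx": 0, "wy": 0, "wz": -10}, {"jaw": 1, "tx": 0, "ty": 0, "tz": 0, "wx": 0, "wy": 0, "wz": -10}, {"jaw": 1, "tx": 0, "ty": 0, "tz": 0, "wx": 0, "wy": 0, "wz": -10}, {"jaw": 1, "tx": 0, "ty": 0, "tz": 0, "wx": 0, "wy": 0, "wz": -10}, {"jaw": 1, "tx": 0, "ty": 0, "tz": 0, "wx": 0, "wy": 0, "wz": -10}, {"jaw": 1, "tx": 0, "ty": 0, "tz": 0, "wx": 0, "wy": 0, "wz": -10}, {"jaw": 1, "tx": 0, "ty": 0, "tz": 0, "wx": 0, "wy": 0, "wz": -10}, {"jaw": 1, "tx": 0, "ty": 0, "tz": 0, "wx": 0, "wy": 0, "wz": -10}, {"jaw": 1, "tx": 0, "ty": 0, "tz": 0, "wx": 0, "wy": 0, "wz": -10}, {"jaw": 1, "tx": 0, "ty": 0, "tz": 0, "wx": 0, "wy": 0, "wz": -10}, {"jaw": 1, "tx": 0, "ty": 0, "tz": 0, "wx": 0, "wy": 0, "wz": -10}]'

```text
clock: 11.4
tcp_pos: [0.5263, -0.0412, 0.4067]
orientation: [0.0, 0.798, -0.602, 0.0]
wrist_force: [0.8, 0.3, 0.3]
finger_gap: 0.0856
```

carry_out --motion '[{"jaw": 1, "tx": 0, "ty": 0, "tz": 0, "wx": 0, "wy": 0, "wz": -10}, {"jaw": 1, "tx": 0, "ty": 0, "tz": 0, "wx": 0, "wy": 0, "wz": -6}]'

```text
clock: 11.65
tcp_pos: [0.5263, -0.0412, 0.4067]
orientation: [0.0, 0.874, -0.486, -0.0]
wrist_force: [-0.1, 0.3, -0.2]
finger_gap: 0.0854
```

```bash
python3 - <<'E'
from workcell import eyes,get_state
import cv2,numpy as np,pickle
s=get_state();print(s)
c=eyes.calibration("wrist");b=eyes.read_camera("wrist");cv2.imwrite("pics/w1.png",b);pickle.dump((s,c),open("w1.pkl","wb"))
b=eyes.read_camera("side");cv2.imwrite("pics/sd1.png",b);cv2.imwrite("pics/sc1.png",eyes.read_camera("scene"))
E
```

```text
{'clock': 11.65, 'joint_pos': array([-2.30262930e-01,  2.21130973e-01, -7.18728569e-02,  1.27794391e+00,
       -3.23292151e-04, -2.35628667e+00]), 'qvel': array([-8.55127909e-04, -6.31571466e-04,  3.62079176e-04, -4.44880654e-04,
       -6.69334958e-04, -8.12081203e-01]), 'tau': array([ 1.62885415e-03, -4.26991296e+01,  2.97657180e+01,  2.39386980e-03,
       -1.29567263e-03,  6.98436666e-01]), 'tcp_pos': array([ 0.52626749, -0.04124138,  0.40672929]), 'orientation': array([ 1.76202492e-04,  8.73823935e-01, -4.86242428e-01, -2.85227419e-05]), 'wrist_force': array([-0.13127874,  0.30521035, -0.23054839]), 'ft_torque': array([-0.01910583,  0.03974177,  0.03684969]), 'finger_gap': 0.08537639136082327}
```

View pics/w1.png

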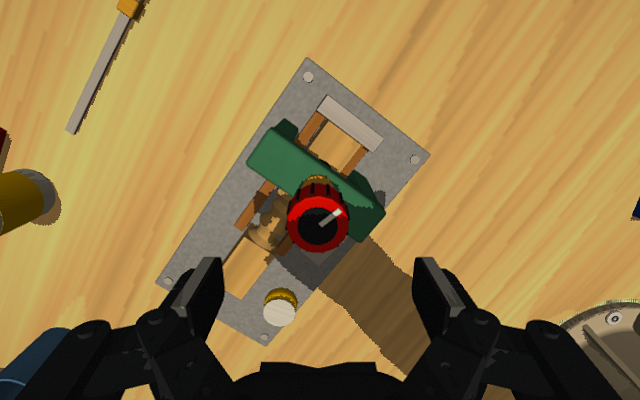

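View pics/sd1.png

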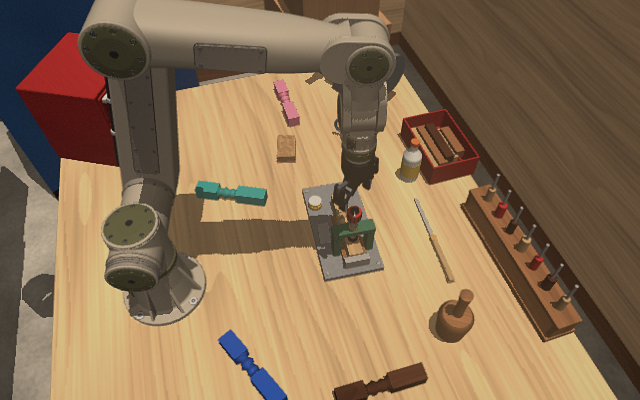

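Wrist view: knob top circle near (319,222), the spindle against the stop (340,140), and the fingers open around it. I refine the knob centre from the red mask.

```bash
python3 - <<'E'
from h import *
import pickle
s,c=pickle.load(open("w1.pkl","rb"))
I=cv2.imread("pics/w1.png");h=cv2.cvtColor(I,cv2.COLOR_BGR2HSV)
# bright red = top face ring
m=(((h[...,0]<6)|(h[...,0]>174))&(h[...,1]>150)&(h[...,2]>170)).astype('uint8'); m[:, :260]=0; m[:,380:]=0
ys,xs=np.nonzero(m);print(len(xs),xs.min(),xs.max(),ys.min(),ys.max())
cn=max(cv2.findContours(m,0,2)[0],key=cv2.contourArea); e=cv2.fitEllipse(cv2.convexHull(cn)); print(e)
for z in (.192,.194,.196): print(z,plane(c,*e[0],z))
from scipy.spatial.transform import Rotation as R
w,x,y,zz=s["orientation"];M=R.from_quat([x,y,zz,w]).as_matrix();P=plane(c,*e[0],.194); print("tool",M.T@(P-s["tcp_pos"]))
p0=plane(c,321,225,.194);p1=plane(c,341,211,.194);print("line dir",np.degrees(np.arctan2(*(p1-p0)[[1,0]])))
# size check
print(np.linalg.norm(plane(c,e[0][0]-e[1][0]/2,e[0][1],.194)-plane(c,e[0][0]+e[1][0]/2,e[0][1],.194)))
cv2.imwrite("pics/w1c.png",cv2.resize(I[170:270,250:390],None,fx=5,fy=5,interpolation=2))
E
```

```text
558 288 346 196 220
((317.35821533203125, 219.17820739746094), (45.682456970214844, 57.27730178833008), 92.23678588867188)
0.192 [ 0.52849523 -0.04532734  0.192     ]
0.194 [ 0.52893526 -0.04603932  0.194     ]
0.196 [ 0.52937529 -0.04675129  0.196     ]
tool [5.45762033e-03 1.90739340e-04 2.12730032e-01]
line dir -110.85679593038246
0.027204745896460915
```

View pics/w1c.png

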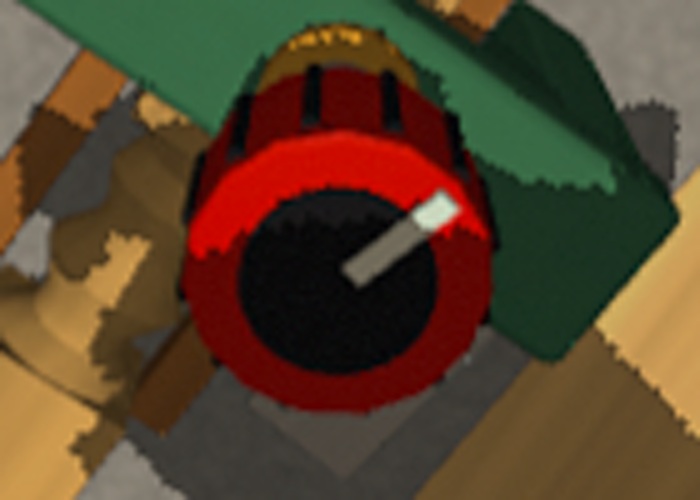

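```bash
python3 - <<'E'
from h import *
import pickle
from scipy.spatial.transform import Rotation as R
s,c=pickle.load(open("w1.pkl","rb"))
w,x,y,zz=s["orientation"];M=R.from_quat([x,y,zz,w]).as_matrix()
for z in (.192,.194,.196):
    P=plane(c,317.5,223.6,z); print(P,"tool",M.T@(P-s["tcp_pos"]))
E
```

```text
[ 0.52689924 -0.04291459  0.192     ] tool [0.00172879 0.00027308 0.21472961]
[ 0.52735661 -0.04365278  0.194     ] tool [0.00259743 0.00027422 0.21272971]
[ 0.52781398 -0.04439097  0.196     ] tool [0.00346606 0.00027535 0.21072982]
```

carry_out --motion '[{"jaw": 1, "tx": 0.15, "ty": 0, "tz": 1.8, "wx": 0, "wy": 0, "wz": 0}, {"jaw": 1, "tx": 0, "ty": 0, "tz": 1.8, "wx": 0, "wy": 0, "wz": 0}, {"jaw": 1, "tx": 0, "ty": 0, "tz": 1.8, "wx": 0, "wy": 0, "wz": 0}, {"jaw": 1, "tx": 0, "ty": 0, "tz": 1.8, "wx": 0, "wy": 0, "wz": 0}, {"jaw": 1, "tx": 0, "ty": 0, "tz": 0, "wx": 0, "wy": 0, "wz": 0}, {"jaw": -1, "tx": 0, "ty": 0, "tz": 0, "wx": 0, "wy": 0, "wz": 0}, {"jaw": -1, "tx": 0, "ty": 0, "tz": 0, "wx": 0, "wy": 0, "wz": 0}, {"jaw": -1, "tx": 0, "ty": 0, "tz": 0, "wx": 0, "wy": 0, "wz": 0}, {"jaw": -1, "tx": 0, "ty": 0, "tz": 0, "wx": 0, "wy": 0, "wz": 0}, {"jaw": -1, "tx": 0, "ty": 0, "tz": 0, "wx": 0, "wy": 0, "wz": 0}, {"jaw": -1, "tx": 0, "ty": 0, "tz": 0, "wx": 0, "wy": 0, "wz": 0}]' --force 80

```text
clock: 13.18
tcp_pos: [0.5273, -0.0432, 0.3359]
orientation: [-0.001, 0.873, -0.488, 0.001]
wrist_force: [1.2, 3.2, 6.1]
finger_gap: 0.0365
```

```bash
python3 - <<'E'
from workcell import eyes,get_state
import cv2
s=get_state();print(s["wrist_force"],s["ft_torque"],s["tcp_pos"],s["joint_pos"])
cv2.imwrite("pics/w2.png",eyes.read_camera("wrist"))
E
```

```text
[1.18839372 3.20596722 6.08077384] [ 0.52071624 -0.20735485 -0.05981145] [ 0.52733113 -0.04322435  0.33588098] [-2.33820124e-01  2.54625281e-01 -2.04931000e-01  1.10854646e+00
  1.04130617e-03 -2.35531208e+00]
```

View pics/w2.png

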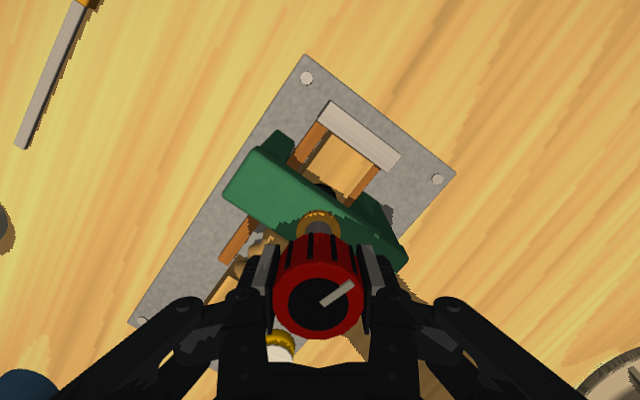

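Grip is sound (gap 36.5 mm, knob centred between the pads at (318,290)). I start turning with the matching sink, first within the guaranteed free travel (over 46°).

carry_out --motion '[{"jaw": -1, "tx": 0, "ty": 0, "tz": 0.044, "wx": 0, "wy": 0, "wz": 5}, {"jaw": -1, "tx": 0, "ty": 0, "tz": 0.044, "wx": 0, "wy": 0, "wz": 5}, {"jaw": -1, "tx": 0, "ty": 0, "tz": 0.044, "wx": 0, "wy": 0, "wz": 5}, {"jaw": -1, "tx": 0, "ty": 0, "tz": 0.044, "wx": 0, "wy": 0, "wz": 5}]'

```text
clock: 13.72
tcp_pos: [0.527, -0.0433, 0.3341]
orientation: [-0.001, 0.774, -0.633, 0.001]
wrist_force: [-0.4, 1.0, 7.0]
finger_gap: 0.0363
```

```bash
cat > st.py <<'E'
from workcell import get_state
import numpy as np
s=get_state();w,x,y,z=s["orientation"]
print("t",s["clock"],"F",s["wrist_force"].round(2),"T",s["ft_torque"].round(3),"z",s["tcp_pos"].round(4),"j6",s["joint_pos"][5].round(4),"yaw",np.degrees(2*np.arctan2(y,x)).round(2),"tau6",s["tau"][5].round(3),"gap",round(s["finger_gap"],4))
E
python3 st.py
```

```text
t 13.725 F [-0.43  1.02  6.98] T [0.291 0.051 0.238] z [ 0.527  -0.0433  0.3341] j6 -2.004 yaw -78.58 tau6 -0.501 gap 0.0363
```

carry_out --motion '[{"jaw": -1, "tx": 0, "ty": 0, "tz": 0.044, "wx": 0, "wy": 0, "wz": 5}, {"jaw": -1, "tx": 0, "ty": 0, "tz": 0.044, "wx": 0, "wy": 0, "wz": 5}]'

```text
clock: 13.98
tcp_pos: [0.5269, -0.0434, 0.3333]
orientation: [-0.0, 0.716, -0.698, 0.001]
wrist_force: [-1.1, 1.8, 6.6]
finger_gap: 0.0362
```

```bash
python3 st.py
```

```text
t 13.975 F [-1.07  1.77  6.55] T [0.302 0.219 0.206] z [ 0.5269 -0.0434  0.3333] j6 -1.8295 yaw -88.59 tau6 -0.502 gap 0.0362
```

carry_out --motion '[{"jaw": -1, "tx": 0, "ty": 0, "tz": 0.044, "wx": 0, "wy": 0, "wz": 5}, {"jaw": -1, "tx": 0, "ty": 0, "tz": 0.044, "wx": 0, "wy": 0, "wz": 5}]'

```text
clock: 14.22
tcp_pos: [0.5268, -0.0433, 0.3324]
orientation: [0.0, -0.652, 0.758, -0.001]
wrist_force: [-2.9, 1.0, 8.0]
finger_gap: 0.0362
```

```bash
python3 st.py; python3 - <<'E'
from workcell import eyes
import cv2
cv2.imwrite("pics/w3.png",eyes.read_camera("wrist"))
E
```

```text
t 14.225 F [-2.95  1.04  8.03] T [0.257 0.329 0.226] z [ 0.5268 -0.0433  0.3324] j6 -1.6549 yaw 261.41 tau6 -0.504 gap 0.0362
```

View pics/w3.png

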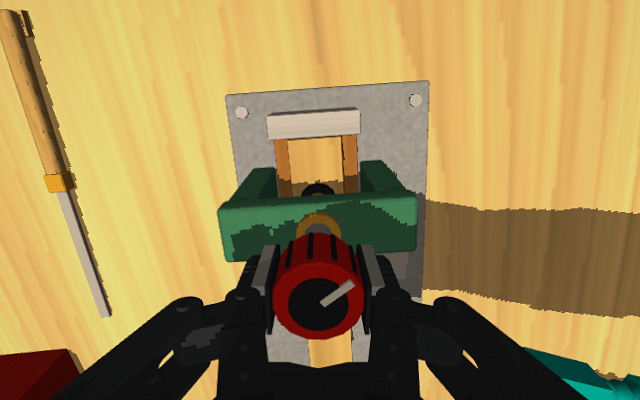

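The line on the knob stays fixed relative to the gripper (tip at (350,285)), so there is no slip. The free torque baseline is tau6 = −0.502, very steady. I continue in 15° pieces.

carry_out --motion '[{"jaw": -1, "tx": 0, "ty": 0, "tz": 0.044, "wx": 0, "wy": 0, "wz": 5}, {"jaw": -1, "tx": 0, "ty": 0, "tz": 0.044, "wx": 0, "wy": 0, "wz": 5}, {"jaw": -1, "tx": 0, "ty": 0, "tz": 0.044, "wx": 0, "wy": 0, "wz": 5}]'

```text
clock: 14.65
tcp_pos: [0.5265, -0.0432, 0.3311]
orientation: [0.0, -0.548, 0.837, -0.0]
wrist_force: [-3.1, 2.3, 8.8]
finger_gap: 0.0364
```

```bash
python3 st.py
```

```text
t 14.65 F [-3.06  2.28  8.81] T [0.301 0.553 0.249] z [ 0.5265 -0.0432  0.3311] j6 -1.3931 yaw 246.41 tau6 -0.506 gap 0.0364
```

carry_out --motion '[{"jaw": -1, "tx": 0, "ty": 0, "tz": 0.044, "wx": 0, "wy": 0, "wz": 5}, {"jaw": -1, "tx": 0, "ty": 0, "tz": 0.044, "wx": 0, "wy": 0, "wz": 5}, {"jaw": -1, "tx": 0, "ty": 0, "tz": 0.044, "wx": 0, "wy": 0, "wz": 5}]'

```text
clock: 15.02
tcp_pos: [0.5263, -0.0431, 0.3297]
orientation: [0.0, -0.434, 0.901, 0.0]
wrist_force: [-3.8, 1.9, 9.2]
finger_gap: 0.036
```

```bash
python3 st.py
```

```text
t 15.025 F [-3.8   1.9   9.22] T [0.409 0.708 0.233] z [ 0.5263 -0.0431  0.3297] j6 -1.1313 yaw 231.42 tau6 -0.508 gap 0.036
```

carry_out --motion '[{"jaw": -1, "tx": 0, "ty": 0, "tz": 0.043, "wx": 0, "wy": 0, "wz": 5}, {"jaw": -1, "tx": 0, "ty": 0, "tz": 0.043, "wx": 0, "wy": 0, "wz": 5}, {"jaw": -1, "tx": 0, "ty": 0, "tz": 0.043, "wx": 0, "wy": 0, "wz": 5}]'

```text
clock: 15.4
tcp_pos: [0.5261, -0.043, 0.3284]
orientation: [-0.0, -0.313, 0.95, 0.0]
wrist_force: [-4.3, 3.1, 10.1]
finger_gap: 0.0361
```

```bash
python3 st.py
```

```text
t 15.4 F [-4.27  3.12 10.13] T [0.423 0.808 0.221] z [ 0.5261 -0.043   0.3284] j6 -0.8696 yaw 216.43 tau6 -0.51 gap 0.0361
```

carry_out --motion '[{"jaw": -1, "tx": 0, "ty": 0, "tz": 0.043, "wx": 0, "wy": 0, "wz": 5}, {"jaw": -1, "tx": 0, "ty": 0, "tz": 0.043, "wx": 0, "wy": 0, "wz": 5}, {"jaw": -1, "tx": 0, "ty": 0, "tz": 0.043, "wx": 0, "wy": 0, "wz": 5}]'

```text
clock: 15.78
tcp_pos: [0.526, -0.0428, 0.3271]
orientation: [-0.0, -0.186, 0.983, 0.001]
wrist_force: [-5.5, 4.2, 9.5]
finger_gap: 0.0365
```

```bash
python3 st.py
```

```text
t 15.775 F [-5.46  4.25  9.51] T [0.654 0.859 0.206] z [ 0.526  -0.0428  0.3271] j6 -0.6077 yaw 201.44 tau6 -0.511 gap 0.0365
```

carry_out --motion '[{"jaw": -1, "tx": 0, "ty": 0, "tz": 0.043, "wx": 0, "wy": 0, "wz": 5}, {"jaw": -1, "tx": 0, "ty": 0, "tz": 0.043, "wx": 0, "wy": 0, "wz": 5}]'

```text
clock: 16.02
tcp_pos: [0.5259, -0.0426, 0.3262]
orientation: [-0.0, -0.1, 0.995, 0.001]
wrist_force: [-4.1, 5.6, 10.5]
finger_gap: 0.0361
```

```bash
python3 st.py
```

```text
t 16.025 F [-4.07  5.64 10.51] T [0.766 0.866 0.177] z [ 0.5259 -0.0426  0.3262] j6 -0.4332 yaw 191.45 tau6 -0.512 gap 0.0361
```

carry_out --motion '[{"jaw": -1, "tx": 0, "ty": 0, "tz": 0.043, "wx": 0, "wy": 0, "wz": 5}, {"jaw": -1, "tx": 0, "ty": 0, "tz": 0.043, "wx": 0, "wy": 0, "wz": 5}, {"jaw": -1, "tx": 0, "ty": 0, "tz": 0.043, "wx": 0, "wy": 0, "wz": 5}]'

```text
clock: 16.4
tcp_pos: [0.5259, -0.0424, 0.325]
orientation: [-0.0, 0.031, 1.0, 0.001]
wrist_force: [-5.0, 5.6, 11.0]
finger_gap: 0.0366
```

```bash
python3 st.py
```

```text
t 16.4 F [-4.98  5.58 11.02] T [0.966 0.86  0.253] z [ 0.5259 -0.0424  0.325 ] j6 -0.1714 yaw 176.46 tau6 -0.512 gap 0.0366
```

carry_out --motion '[{"jaw": -1, "tx": 0, "ty": 0, "tz": 0.043, "wx": 0, "wy": 0, "wz": 5}, {"jaw": -1, "tx": 0, "ty": 0, "tz": 0.043, "wx": 0, "wy": 0, "wz": 5}, {"jaw": -1, "tx": 0, "ty": 0, "tz": 0.043, "wx": 0, "wy": 0, "wz": 5}]'

```text
clock: 16.77
tcp_pos: [0.526, -0.0422, 0.3236]
orientation: [-0.0, 0.161, 0.987, 0.001]
wrist_force: [-4.0, 7.7, 10.0]
finger_gap: 0.0362
```

```bash
python3 st.py
```

```text
t 16.775 F [-4.01  7.72  9.98] T [1.194 0.819 0.212] z [ 0.526  -0.0422  0.3236] j6 0.0904 yaw 161.48 tau6 -0.512 gap 0.0362
```

carry_out --motion '[{"jaw": -1, "tx": 0, "ty": 0, "tz": 0.043, "wx": 0, "wy": 0, "wz": 5}, {"jaw": -1, "tx": 0, "ty": 0, "tz": 0.043, "wx": 0, "wy": 0, "wz": 5}, {"jaw": -1, "tx": 0, "ty": 0, "tz": 0.043, "wx": 0, "wy": 0, "wz": 5}]'

```text
clock: 17.15
tcp_pos: [0.526, -0.042, 0.3224]
orientation: [-0.001, 0.288, 0.958, 0.002]
wrist_force: [-3.8, 8.1, 10.4]
finger_gap: 0.0366
```

```bash
python3 st.py
```

```text
t 17.15 F [-3.81  8.09 10.37] T [1.397 0.809 0.259] z [ 0.526  -0.042   0.3224] j6 0.3521 yaw 146.5 tau6 -0.469 gap 0.0366
```

carry_out --motion '[{"jaw": -1, "tx": 0, "ty": 0, "tz": 0.043, "wx": 0, "wy": 0, "wz": 5}, {"jaw": -1, "tx": 0, "ty": 0, "tz": 0.043, "wx": 0, "wy": 0, "wz": 5}]'

```text
clock: 17.4
tcp_pos: [0.5261, -0.0419, 0.3215]
orientation: [-0.001, 0.37, 0.929, 0.002]
wrist_force: [-2.8, 9.1, 10.2]
finger_gap: 0.0363
```

```bash
python3 st.py; python3 - <<'E'
from workcell import eyes
import cv2
cv2.imwrite("pics/w4.png",eyes.read_camera("wrist"))
cv2.imwrite("pics/sd4.png",cv2.resize(eyes.read_camera("side")[180:290,300:400],None,fx=5,fy=5,interpolation=2))
E
```

```text
t 17.4 F [-2.77  9.06 10.21] T [1.57  0.69  0.267] z [ 0.5261 -0.0419  0.3215] j6 0.5266 yaw 136.51 tau6 -0.427 gap 0.0363
```

View pics/sd4.png

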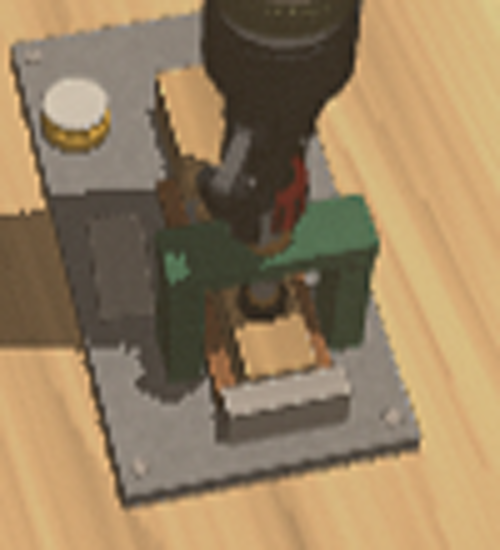

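View pics/w4.png

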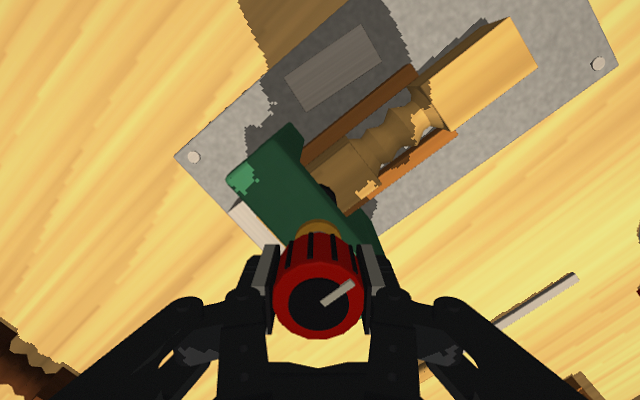

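The line still hasn't slipped. tau6 was flat at −0.512 up to j6 = 0.09. It then climbed 0.042 per 10° (0.24 N m/rad), which is the spring's slope. The constant offset is the braking torque at row end. So first touch was at j6 ≈ 0.18, and we are now 0.35 rad past it (about 17 N). The target is 0.63 rad past touch.

carry_out --motion '[{"jaw": -1, "tx": 0, "ty": 0, "tz": 0.043, "wx": 0, "wy": 0, "wz": 5}, {"jaw": -1, "tx": 0, "ty": 0, "tz": 0.043, "wx": 0, "wy": 0, "wz": 5}]'

```text
clock: 17.75
tcp_pos: [0.5263, -0.0417, 0.3206]
orientation: [-0.001, 0.45, 0.893, 0.002]
wrist_force: [-2.9, 8.6, 11.0]
finger_gap: 0.036
```

```bash
python3 st.py
```

```text
t 17.75 F [-2.89  8.62 11.  ] T [1.706 0.657 0.311] z [ 0.5263 -0.0417  0.3206] j6 0.701 yaw 126.52 tau6 -0.389 gap 0.036
```

carry_out --motion '[{"jaw": -1, "tx": 0, "ty": 0, "tz": 0.043, "wx": 0, "wy": 0, "wz": 5}, {"jaw": -1, "tx": 0, "ty": 0, "tz": 0, "wx": 0, "wy": 0, "wz": 0}, {"jaw": -1, "tx": 0, "ty": 0, "tz": 0, "wx": 0, "wy": 0, "wz": 0}, {"jaw": -1, "tx": 0, "ty": 0, "tz": 0, "wx": 0, "wy": 0, "wz": 0}]'

```text
clock: 18.25
tcp_pos: [0.5263, -0.0417, 0.3202]
orientation: [-0.001, 0.488, 0.873, 0.002]
wrist_force: [-1.3, 9.7, 11.4]
finger_gap: 0.0363
```

```bash
python3 st.py;  python3 - <<'E'
from workcell import eyes
import cv2
cv2.imwrite("pics/w5.png",eyes.read_camera("wrist"))
E
```

```text
t 18.25 F [-1.32  9.75 11.38] T [ 1.78   0.623 -0.185] z [ 0.5263 -0.0417  0.3202] j6 0.7865 yaw 121.62 tau6 -0.187 gap 0.0363
```

View pics/w5.png

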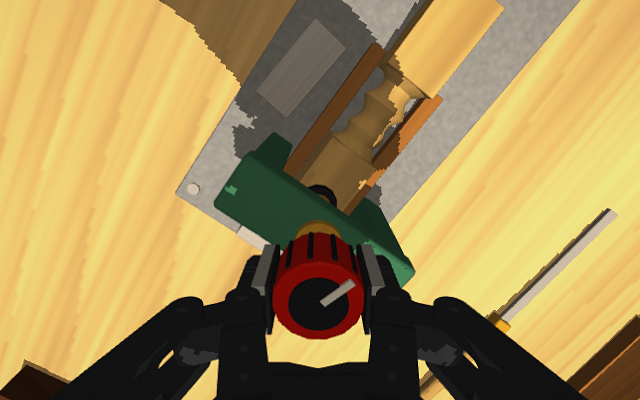

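Turned 3.14 rad in all, about 0.6 rad past touch, no slip. I release and rise.

carry_out --motion '[{"jaw": 1, "tx": 0, "ty": 0, "tz": 0, "wx": 0, "wy": 0, "wz": 0}, {"jaw": 1, "tx": 0, "ty": 0, "tz": 0, "wx": 0, "wy": 0, "wz": 0}, {"jaw": 1, "tx": 0, "ty": 0, "tz": 0, "wx": 0, "wy": 0, "wz": 0}, {"jaw": 1, "tx": 0, "ty": 0, "tz": 0, "wx": 0, "wy": 0, "wz": 0}, {"jaw": 1, "tx": 0, "ty": 0, "tz": 0, "wx": 0, "wy": 0, "wz": 0}, {"jaw": 1, "tx": 0, "ty": 0, "tz": -2, "wx": 0, "wy": 0, "wz": 0}, {"jaw": 1, "tx": 0, "ty": 0, "tz": -4, "wx": 0, "wy": 0, "wz": 0}, {"jaw": 1, "tx": 0, "ty": 0, "tz": -4, "wx": 0, "wy": 0, "wz": 0}, {"jaw": 1, "tx": 0, "ty": 0, "tz": -4, "wx": 0, "wy": 0, "wz": 0}, {"jaw": 1, "tx": 0, "ty": 0, "tz": 0, "wx": 0, "wy": 0, "wz": 0}]'

```text
clock: 19.55
tcp_pos: [0.5274, -0.0436, 0.4626]
orientation: [0.003, 0.488, 0.873, 0.001]
wrist_force: [0.9, -0.1, -0.3]
finger_gap: 0.0853
```

```bash
python3 st.py;  python3 - <<'E'
from workcell import eyes,get_state
from h import *
from scipy.spatial.transform import Rotation as R
c=eyes.calibration("wrist");I=eyes.read_camera("wrist")
cv2.imwrite("pics/w6.png",I)
cv2.imwrite("pics/sd6.png",cv2.resize(eyes.read_camera("side")[180:290,300:400],None,fx=5,fy=5,interpolation=2))
import pickle; pickle.dump(c,open("w6.pkl","wb"))
E
```

```text
t 19.55 F [ 0.91 -0.05 -0.34] T [0.01  0.026 0.024] z [ 0.5274 -0.0436  0.4626] j6 0.786 yaw 121.54 tau6 -0.0 gap 0.0853
```

View pics/w6.png

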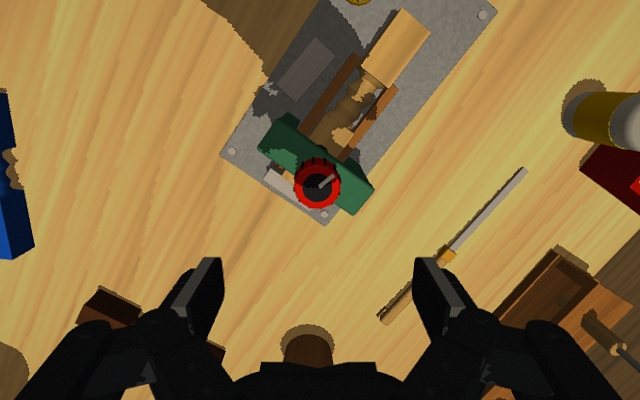

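View pics/sd6.png

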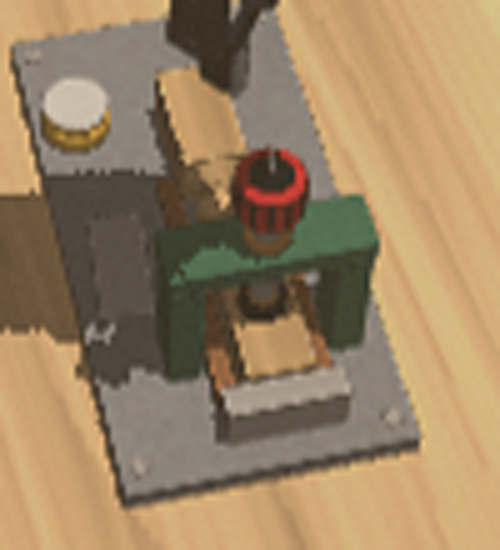

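After release, the knob's line keeps its angle to the gripper (wrist (318,187)→(338,177)), so it did not unwind. The spindle is against the stop (side crop (285,375)), the foot is down on it (265,300), the tin and scraper are in place, and the wrist force is about 0. I hand in.

```bash
python3 -c "
from workcell import env
print(env.hand_in())"
```

```text
the job is handed in; nothing more can be done
None
```

I pushed the spindle home against the stop, clamped it about 0.6 rad (just under a tenth of a turn) past first touch, let go, and handed the job in at about 19.7 s.

- **Push:** The spindle slid at about 1–2.5 N. The force rose to about 6 N at the place I predicted for the stop, and the camera showed the far end against it.
- **Clamp:** I turned the knob 3.14 rad clockwise in one grasp with no slip. First touch came about 2.54 rad into the turn. After that the joint-6 torque rose 0.24 N m/rad, against 0.25 expected. I estimate about 30 N on the wood from the turn angle, since the contact force itself was never read.
- **Last checks:** After release the knob had not unwound, the spindle was still home in the side view, and the wax tin and scraper were where they started. The wrist force was about zero.
- **Weaker points:**
  - The wrist torque sensor was too noisy to find the touch by itself, though it rose the same way.
  - The two camera fits of the jig differed by about 6–7 mm, so I settled the spindle's home position by force and the knob's centre from a close wrist view.

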